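# Bring the bike wheel's valve round for the pump

## Task

The small bicycle wheel in the stand is about to be pumped up. With a fingertip, push its spokes round, one spoke after another, until the valve is at the very bottom of the wheel and its stem points straight up at the hub; then leave the wheel standing still like that. Do not push on the freshly patched tyre or on the valve stem, do not shift or lift the stand, and leave everything else on the table where it is.

Things in the scene. Friction and masses are not known exactly. Their poses are not given: they have to be found in the camera images.
- stand: desktop wheel stand, about 4.5 kg, loose on the table on rubber feet. Origin: centre of its underside; z up, x along the axle away from the robot, y to its left. Base plate 240 (x) by 220 (y) mm, top 16 mm up. At x = -52 and +52 mm an A-frame of two bars (8 mm thick, 16 wide) runs from y = +-74 mm at the base up to the axle at y = 0, ending 12 mm above the axle's centre.
- spokes: the five spokes, 72 degrees apart, of a 12-inch child's bicycle wheel in the stand. Origin: hub centre, 190 mm above the table, in the wheel's middle plane. x as the stand's x; z the way the stem points; they turn with the wheel. One spoke runs along +z; the valve is midway between the two opposite ones. The openings between them are clear right through, but for the stem in one.
- spoke_face (a point): point on the front face (robot side) of the spoke along +z, at radius 60 mm, 22 mm in front of the wheel's middle plane. Each spoke is a solid blade, 14 mm wide along the circumference, as deep behind the middle plane as in front, deeper towards the hub: its front face is 29 mm in front of the middle plane at radius 28 mm (hub flange) and 15 mm at radius 92 (the rim's inside is at 94).
- axle_end (a point): end of the axle facing the robot, 65 mm in front of the wheel's middle plane, 190 mm above the table; nut of radius 11 mm. The hub flanges have radius 26 mm, their faces 31 mm from the middle plane.
- wheel (a joint): turn of the wheel: 0 with the stem straight up, growing clockwise as the robot sees it (about the stand's +x: the left, +y side rises), repeating every 2 pi; it turns either way without end. Starts 1.9 to 4.4. The hub is stiff (0.2 N m, some 3 N at a spoke): the wheel stops almost at once and stays where it is left.
- stem_tip (a point): free end of the valve stem, a 9 mm thick black post with a brass end, standing 24 mm out of the rim's inside towards the hub; this end is 70 mm from the axle. z: from rim to hub, the way the stem points; straight up when the valve is at the wheel's lowest point.
- stem: the valve stem (origin at the hub's centre, axes as the spokes')
- tyre: black rubber tyre, outer radius 150 mm, inner edge at radius 104 mm, 41 mm wide. Origin at the hub's centre, axes as the spokes'.
- pen_a: felt-tip pen with a red cap, 132 mm long, 11 mm thick, lying in front of the stand (on the robot's side). Origin: centre of its underside.
- pen_b: felt-tip pen with a green cap, 132 mm long, 11 mm thick, lying beside the red one. Origin: centre of its underside.
- patch_tin: puncture-kit tin, 85 x 55 x 22 mm, lying in front of the stand. Origin: centre of its underside.
- tyre_pump: slim black hand pump, 230 mm long, 26 mm thick, lying to the left of the stand. Origin: centre of its underside.
- spanner: steel spanner, 160 mm long, lying to the right of the stand. Origin: centre of its underside.
- scissors: scissors with red handles, 165 mm long, 10 mm thick, out on the left of the table. Origin: centre of its underside.
- glue_gun: black hot-glue gun with a yellow trigger, about 200 mm long, 36 mm high, lying on its side out on the right. Origin: centre of its underside.
- discs: four stacked compact discs, 120 mm across, 8 mm high in all, out on the left of the table. Origin: centre of its underside.

How it is judged:
By the outcome, as a careful person would: the job done as asked, in the order asked, and still so for the second after the job is handed in, with the robot touching nothing.
It also fails if it takes over 61 s, if anything falls off the work surface, if the arm or the gripper's body presses on something with over 40 N, if the wrist force passes 120 N, or if a joint passes its speed limit or range.

## Robot

A 7-joint arm with a two-finger parallel gripper is mounted at the origin on the work surface. World frame = base frame: x ahead of the robot, y to its left, z up, the work surface at z = 0. Lengths are in m, angles in rad, forces in N, time in s.
With the tool pointing down it reaches from about 0.35 to 0.9 m from the base axis. Payload 19.9 kg.
Tool frame: the origin (TCP) lies at the very end of the fingers, on their centre line; the grasp point (between the pads) lies 19 mm behind it (robot.pinch_z is the distance from the TCP to the grasp point, in m); y points along the fingers, x is the direction in which the jaws open and shut, and the axes are right-handed (so a half turn about y gives the same grasp; the last joint's range is limited). The gripper opens to 94 mm and grips with 3 to 60 N. Pads are 16 mm wide; open, the fingers measure 119 mm over their backs; the gripper's body (75 mm by 177 mm) begins 78 mm behind the grasp point.
Start: joints at [-1.141, 0.417, -0.01, 1.614, 0.005, 1.111, -0.053], TCP at [0.283, 0.557, 0.205] pointing down, gripper open.
Joint ranges: [-2.81, 2.81], [-0.39, 2.02], [-1.27, 1.25], [0.06, 2.57], [-1.19, 4.33], [0.19, 2], [-2.82, 2.82]. Speed limits (rad/s): [1.89, 1.89, 2.39, 2.39, 3.01, 3.01, 3.01].

## Interface

Orientations are given as a 3x3 rotation matrix whose columns are the frame's x, y, z axes.
In Python, from rig import robot, vision gives the robot as it stands.
- The arm moves only by the tool move_arm, never from a script. Its argument "steps" is a list of rows, each a list of 6 numbers: the shift along the tool's x, y, z in mm, then the turn, a rotation vector about the tool's x, y, z in degrees. In form: [[x, y, z, ax, ay, az], ...]. A call has 1 to 12 rows; each row shifts and turns the commanded pose from where the row before left it, along the tool's axes as they then stand; what a row does not reach is not made up. A row lasts 1/10 s, in which the tool goes at most 50 mm and 8.59 degrees, less where a joint would pass 70% of its speed; a pose out of reach is approached as far as the arm can. A call with a gripper value outside its range is refused whole. "claw" is the gripper command: -1 is shut, 1 is fully open, values between are in proportion, set as the call begins (left out, the last holds). The fingers move at their own pace and stop on an object; the grip force is fixed at half the most. Time passes only in rows, so rows that do not move let the fingers close. It gives the time, the measured TCP pose, the force and the opening at its end, in the units of the state.
- robot.read_state(): the state, without advancing time (a new reading comes with each control period).
- vision.camera(name): name is "scene" or "top"; returns a dict with "image" (480x640x3 uint8, blue, green, red), "depth" (480x640 float32, m along the optical axis (not along the pixel's ray), 0 where there is no reading), "fx", "fy", "cx", "cy" (pixels), "k1" (the pictures are not rectified: a ray, as slopes to the right and down, at radius r is drawn at 1 + k1 r^2 times it, then the intrinsics apply), "extrinsics" (4x4, takes a point from camera to world coordinates). Camera axes: x right, y up, looking along -z (the intrinsics and any distortion apply to the point x, -y, -z); pixel columns grow to the right and rows downward; lengths in m; the calibration is good to about 2 mm. A picture is of the moment at which its call begins.
- robot.sign_off(): hands the job in, once; it reports no verdict.
The state is a dict: "time_s": time; "qpos": joint angles; "joint_vel": joint speeds; "tau": joint torques, N m; "tcp_pos": TCP position; "ee_rot": TCP orientation; "wrist_force": force on the tool from outside, world axes, zero at the start; "wrist_torque": the same for the moment, N m; "gripper_width": opening from 0.0 (shut) to 1.0 (fully open).
Only numpy, scipy, OpenCV 4.12 (cv2) and the standard library are available. Lean on these libraries where they do the work, as an engineer would, in place of code of your own. Each camera call takes 0.05 s, during which the arm holds its last target.

## Working session

There is one attempt and no reset: what is moved stays moved. The work goes in short steps, Python scripts to look and compute and a tool call to move; the robot and the scene stay as the last step left them, time stands still between calls to the robot, and variables do not carry over. Pictures are saved under pics/ and viewed, and the job is handed in when it is done.

Besides the shell and the picture viewer there is one more tool, called after "Emit:" as name(argument=value, ...), one argument or row to a line, values as JSON. move_arm: Moves the arm, as the interface text tells. Its arguments: {"type":"object","properties":{"steps":{"type":"array","items":{"type":"array","items":{"type":"number"}}},"claw":{"type":"number"}},"required":["steps"]}

```bash
ls; mkdir -p pics; python3 - <<'E'
from rig import robot, vision
import cv2, numpy as np
s=robot.read_state()
print(s)
for n in("scene","top"):
    c=vision.camera(n); cv2.imwrite(f"pics/{n}0.png",c["image"])
    np.savez(f"{n}0.npz",**c)
    print(n,{k:c[k] for k in("fx","fy","cx","cy","k1")},c["extrinsics"].round(4).tolist())
E
```

```text
pics
{'time_s': 0.0, 'qpos': array([-1.14148355,  0.41796867, -0.0102826 ,  1.61415359,  0.00470162,
        1.11068514, -0.05300715]), 'joint_vel': array([ 0.00078098,  0.00017995,  0.00088353,  0.00019405,  0.00104874,
       -0.00062289, -0.00033861]), 'tau': array([-1.77518764e-04, -8.51264906e+01,  6.38759751e-01, -4.25975811e+01,
       -4.87660768e-02,  1.87296874e-02,  1.28164893e-04]), 'tcp_pos': array([0.28336422, 0.55666454, 0.20483734]), 'ee_rot': array([[ 4.53625591e-01, -4.49859153e-04, -8.91192247e-01],
       [ 8.91191570e-01, -1.10317439e-03,  4.53625803e-01],
       [-1.18720818e-03, -9.99999290e-01, -9.95174488e-05]]), 'wrist_force': array([ 0.93363937,  0.55815702, -0.56031221]), 'wrist_torque': array([0.02214803, 0.02232422, 0.00337154]), 'gripper_width': 1.001665545673223}
scene {'fx': 492.25660575128757, 'fy': 492.25660575128757, 'cx': 323.689696751425, 'cy': 235.03207413867668, 'k1': 0.006586933227975122} [[0.7624, -0.444, 0.4708, 1.1175], [0.647, 0.5069, -0.5696, -0.7222], [0.0143, 0.7388, 0.6737, 1.0289], [0.0, 0.0, 0.0, 1.0]]
top {'fx': 439.85514300275526, 'fy': 439.85514300275526, 'cx': 318.79237194086323, 'cy': 239.20798318857624, 'k1': -0.084009006452729} [[-0.0126, 0.9814, -0.1917, 0.326], [-0.9999, -0.0129, -0.0004, 0.0091], [-0.0028, 0.1917, 0.9815, 1.2479], [0.0, 0.0, 0.0, 1.0]]
```

View pics/scene0.png

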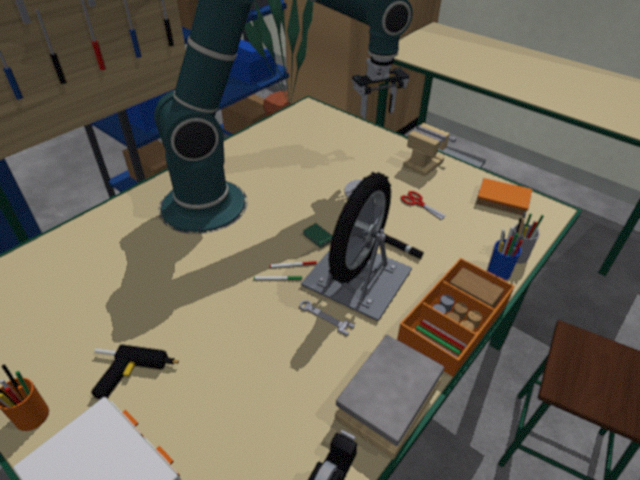

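View pics/top0.png

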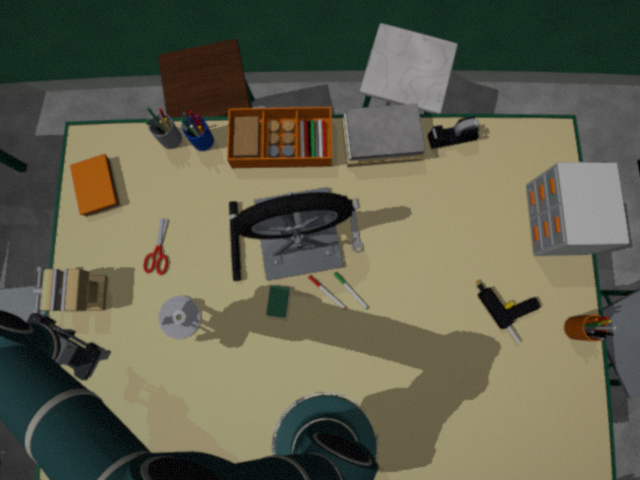

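```bash
python3 - <<'E'
import cv2, numpy as np
a=cv2.imread("pics/top0.png")[170:300,210:390]
b=cv2.imread("pics/scene0.png")[160:330,260:430]
cv2.imwrite("pics/topc.png",cv2.resize(a,None,fx=4.4,fy=4.4,interpolation=cv2.INTER_CUBIC))
cv2.imwrite("pics/scc.png",cv2.resize(b,None,fx=3.5,fy=3.5,interpolation=cv2.INTER_CUBIC))
E
```

```text
(no output)
```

View pics/topc.png

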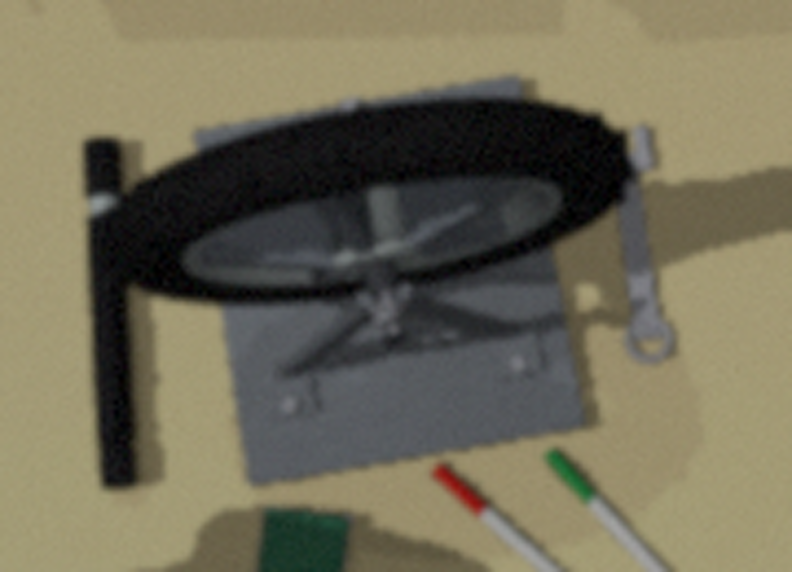

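View pics/scc.png

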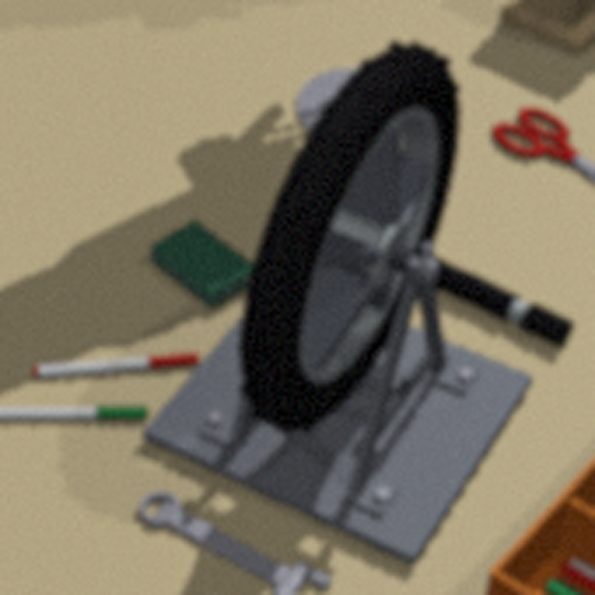

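```bash
cat > h.py <<'E'
import numpy as np, cv2
def load(n): return dict(np.load(n,allow_pickle=True))
def K(c): return np.array([[c['fx'],0,c['cx']],[0,c['fy'],c['cy']],[0,0,1.]])
def D(c): return np.array([float(c['k1']),0,0,0])
def ray(c,uv):
    p=cv2.undistortPoints(np.array(uv,float).reshape(-1,1,2),K(c),D(c)).reshape(-1,2)
    d=np.c_[p[:,0],-p[:,1],-np.ones(len(p))]@c['extrinsics'][:3,:3].T
    return c['extrinsics'][:3,3],d
def onplane(c,uv,p0,n):
    o,d=ray(c,uv); t=((np.asarray(p0)-o)@n)/(d@n); return o+d*t[:,None]
def proj(c,P):
    E=c['extrinsics']; q=(np.atleast_2d(P)-E[:3,3])@E[:3,:3]
    q=q*[1,-1,-1]
    return cv2.projectPoints(q.reshape(-1,1,3),np.zeros(3),np.zeros(3),K(c),D(c))[0].reshape(-1,2)
E
python3 - <<'E'
from h import *
t=load("top0.npz"); s=load("scene0.npz")
z=np.array([0,0,1.])
A=np.array([[252,483],[588,425],[197,135],[520,78]])/4.4+[210-.4,170-.4]
P=onplane(t,A,[0,0,.016],z);print(P.round(4))
# scene: front-right(145,438) , back-right (412,560) ,back-left (530,380)
B=np.array([[146,438],[412,560],[530,380]])/3.5+[260-.4,160-.4]
Q=onplane(s,B,[0,0,.016],z);print(Q.round(4))
print([np.linalg.norm(P[i]-P[j]).round(4) for i,j in((0,1),(2,3),(0,2),(1,3))],np.linalg.norm(Q[0]-Q[1]),np.linalg.norm(Q[1]-Q[2]))
for d in(P[0]-P[1],P[2]-P[3],Q[2]-Q[1]):print("yaw",np.degrees(np.arctan2(-d[0],d[1])))
for d in(P[2]-P[0],P[3]-P[1],Q[1]-Q[0]):print("yaw",np.degrees(np.arctan2(d[1],d[0])))
print(P.mean(0),(Q[0]+Q[2])/2)
E
```

```text
[[ 0.4536  0.1569  0.016 ]
 [ 0.4882 -0.0584  0.016 ]
 [ 0.6846  0.1957  0.016 ]
 [ 0.7208 -0.0186  0.016 ]]
[[ 0.4947 -0.0609  0.016 ]
 [ 0.7227 -0.0212  0.016 ]
 [ 0.6881  0.1914  0.016 ]]
[np.float64(0.2181), np.float64(0.2174), np.float64(0.2343), np.float64(0.2361)] 0.2314629784733056 0.21540556651216905
yaw 9.12971434505345
yaw 9.599037524573236
yaw 9.24396894310673
yaw 9.53988031406933
yaw 9.69192598538341
yaw 9.865603878636875
[0.58678269 0.06891277 0.016     ] [0.59139662 0.06526893 0.016     ]
```

```bash
cat >> h.py <<'E'
def stand(o=(0.589,0.067),yaw=9.5):
    a=np.radians(yaw); X=np.array([np.cos(a),np.sin(a),0]);Y=np.array([-np.sin(a),np.cos(a),0]);Z=np.array([0,0,1.])
    return np.array([o[0],o[1],.19]),np.c_[X,Y,Z]
def rect(c,xoff,S=300,half=.16,**k):
    # view of wheel plane as robot sees: right = -Y, up=+Z
    h,R=stand(**k); g=np.linspace(-half,half,S)
    uu,vv=np.meshgrid(g,g)
    P=h+xoff*R[:,0]+(-uu.ravel())[:,None]*R[:,1]+(-vv.ravel())[:,None]*R[:,2]
    m=proj(c,P).astype(np.float32).reshape(S,S,2)
    return cv2.remap(c['image'],m[...,0],m[...,1],cv2.INTER_CUBIC)
E
python3 - <<'E'
from h import *
t=load("top0.npz"); s=load("scene0.npz")
h,R=stand()
print(proj(t,[h,h-R[:,0]*.065,h-R[:,0]*.065+[0,0,.012]]),"top crop px",(proj(t,[h-R[:,0]*.065])-[210,170])*4.4)
print("scene",(proj(s,[h+R[:,0]*.065])-[260,160])*3.5)
im=[rect(t,-.022,400),rect(s,.022,400)]
for i in im:
    for r in(60,94,104,150): cv2.circle(i,(200,200),int(r/320*400),(0,255,255) if r in(60,150) else (0,255,0),1)
im=np.hstack(im)
im=np.clip(im.astype(float)*1.5,0,255).astype(np.uint8)
cv2.imwrite("pics/rect0.png",im)
E
```

```text
[[295.30063693 217.16783868]
 [299.73806281 242.55628072]
 [299.51323084 241.64326174]] top crop px [[394.84747639 319.24763517]]
scene [[433.47964112 273.85602853]]
```

View pics/rect0.png

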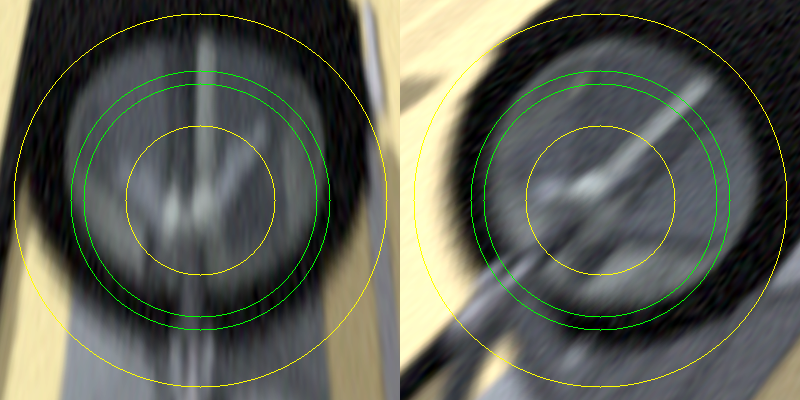

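```bash
cat >> h.py <<'E'
def cloud(c,roi=None,**k):
    d=c['depth']; v,u=np.nonzero(d>0)
    p=cv2.undistortPoints(np.c_[u,v].astype(float).reshape(-1,1,2),K(c),D(c)).reshape(-1,2)
    z=d[v,u]; q=np.c_[p[:,0]*z,-p[:,1]*z,-z]
    W=q@c['extrinsics'][:3,:3].T+c['extrinsics'][:3,3]
    h,R=stand(**k); return (W-h)@R, c['image'][v,u], np.c_[u,v]
E
python3 - <<'E'
from h import *
t=load("top0.npz"); s=load("scene0.npz")
ims=[]
for c in(t,s):
    L,col,uv=cloud(c)
    m=(np.abs(L[:,0])<.08)&(np.hypot(L[:,1],L[:,2])<.165)
    L=L[m];col=col[m]
    print(len(L))
    for A in ((1,2),):
        im=np.zeros((400,400,3),np.uint8)
        o=np.argsort(L[:,0])
        for p,cc in zip(L[o],col[o]):
            hue=int(np.clip((p[0]+.08)/.16,0,1)*150)
            col3=cv2.cvtColor(np.uint8([[[hue,255,255]]]),cv2.COLOR_HSV2BGR)[0,0]
            cv2.circle(im,(int(200-p[1]*1200),int(200-p[2]*1200)),2,tuple(int(x) for x in col3),-1)
        for r in(28,60,94,150): cv2.circle(im,(200,200),int(r*1.2),(255,255,255),1)
        ims.append(im)
    m=np.hypot(L[:,1],L[:,2])<.02
    print(L[m][L[m][:,0].argsort()][:8].round(4))
    m=np.hypot(L[:,1],L[:,2])>.14
    print("tyre top z",np.percentile(L[:,2],99.5), "x range",np.percentile(L[m][:,0],[2,50,98]))
cv2.imwrite("pics/cl.png",np.hstack(ims))
E
```

```text
4647
[[-0.0665  0.0097 -0.0021]
 [-0.0659  0.0043  0.0028]
 [-0.0658  0.0067  0.0049]
 [-0.0657  0.002  -0.0004]
 [-0.0653 -0.0033  0.006 ]
 [-0.0653 -0.0004 -0.0048]
 [-0.0652  0.0091  0.0038]
 [-0.0648  0.0115  0.004 ]]
tyre top z 0.15118320263688087 x range [-0.05412665 -0.00475898  0.01377721]
4914
[[-0.0171  0.0084  0.0173]
 [-0.0162  0.0013  0.0161]
 [-0.0159 -0.0043  0.0137]
 [-0.0148 -0.0061  0.0121]
 [-0.0148  0.004   0.0182]
 [-0.0148 -0.0012  0.0153]
 [-0.0137  0.0019  0.0168]
 [-0.0131  0.0063  0.0173]]
tyre top z 0.14845416940012668 x range [-0.0145517   0.00276348  0.05366406]
```

View pics/cl.png

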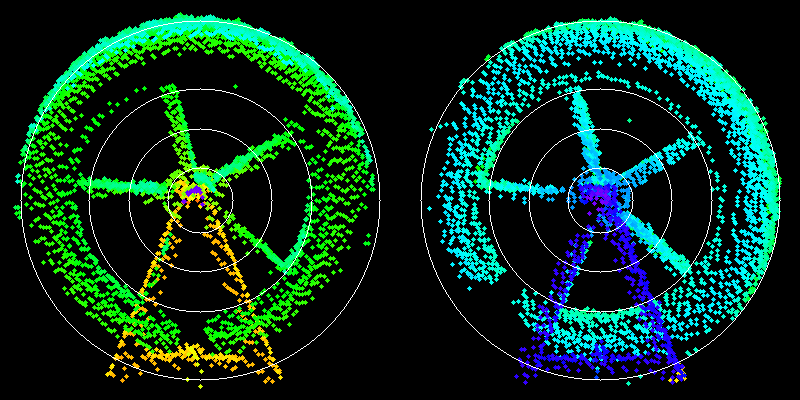

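```bash
python3 - <<'E'
from h import *
t=load("top0.npz"); s=load("scene0.npz")
h,R=stand(o=(0.5885,0.070))
for n,c,roi,f in(("top",t,(255,205,345,255),8),("scene",s,(325,170,400,275),5.5)):
    x0,y0,x1,y1=roi
    im=cv2.resize(c['image'][y0:y1,x0:x1],None,fx=f,fy=f,interpolation=cv2.INTER_CUBIC)
    im=np.clip(im.astype(float)*2,0,255).astype(np.uint8)
    raw=im.copy()
    for th,col in((166,(0,0,255)),(238,(0,255,255)),(94,(255,0,0)),(310,(255,0,255)),(22,(0,255,0))):
        a=np.radians(th); d=-np.sin(a)*R[:,1]+np.cos(a)*R[:,2]
        P=proj(c,[h+d*.070,h+d*.094]); P=((P+.5-[x0,y0])*f-.5).astype(int)
        print(n,th,P.tolist())
        cv2.line(im,tuple(int(v) for v in P[0]),tuple(int(v) for v in P[1]),col,1)
    im=np.vstack([raw,im]) if n=="top" else np.hstack([raw,im])
    print(im.shape)
    cv2.imwrite(f"pics/st_{n}.png",im)
E
```

```text
top 166 [[378, 143], [398, 156]]
top 238 [[139, 162], [82, 182]]
top 94 [[538, 67], [613, 55]]
top 310 [[129, 97], [61, 95]]
top 22 [[391, 33], [420, 7]]
(800, 720, 3)
scene 166 [[177, 449], [168, 491]]
scene 238 [[254, 312], [270, 308]]
scene 94 [[130, 419], [104, 453]]
scene 310 [[262, 187], [282, 141]]
scene 22 [[185, 248], [178, 220]]
(578, 824, 3)
```

View pics/st_top.png

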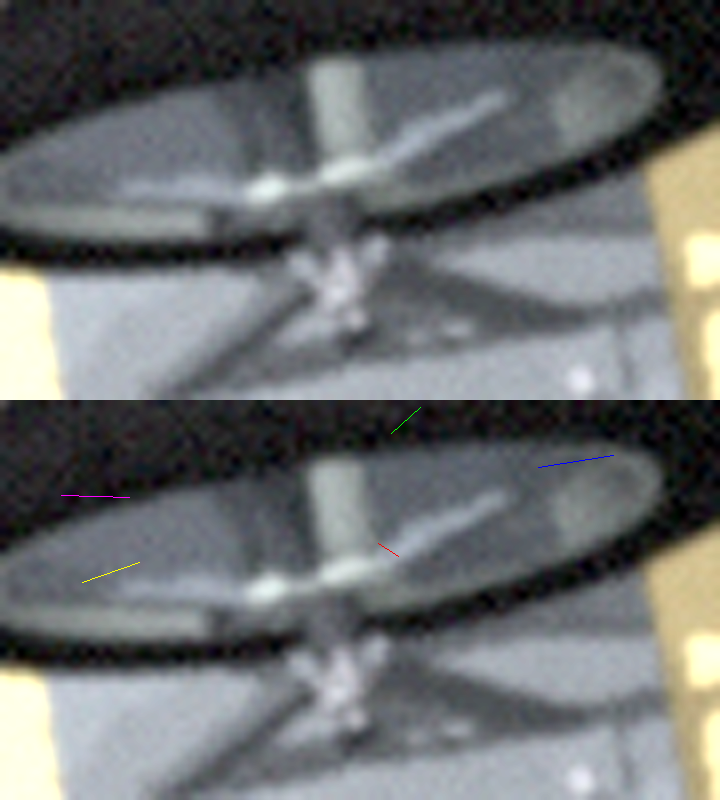

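View pics/st_scene.png

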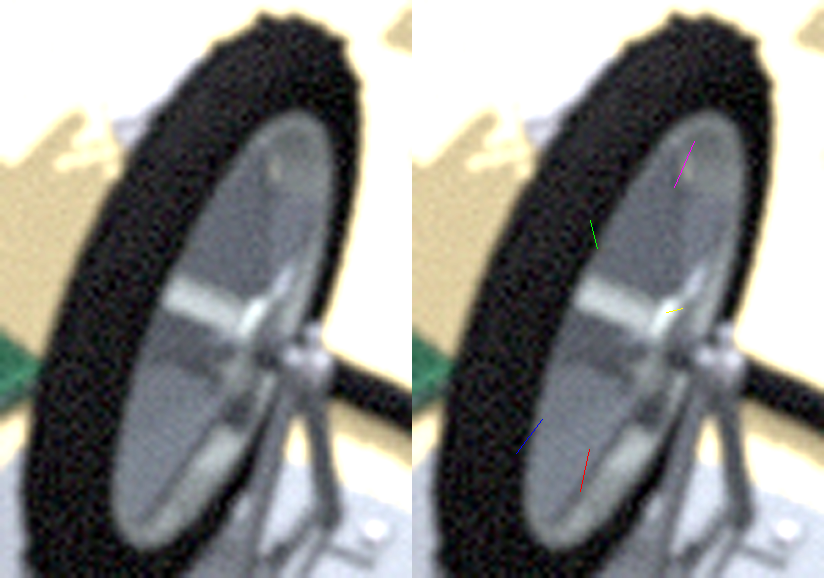

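```bash
python3 - <<'E'
from h import *
t=load("top0.npz"); s=load("scene0.npz")
for n,c in(("top",t),("scene",s)):
    L,col,uv=cloud(c,o=(0.5885,0.070))
    L=L*1000
    r=np.hypot(L[:,1],L[:,2]); a=np.degrees(np.arctan2(-L[:,1],L[:,2]))%360
    m=(abs(L[:,0])<12)&(r>62)&(r<93)
    da=(a-(-14)+36)%72-36  # from nearest spoke
    m&=abs(da)*np.pi/180*r>14
    for i in np.nonzero(m)[0]: print(n,L[i].round(0),r[i].round(0),a[i].round(0),col[i],uv[i])
    # tyre circle centre
    m=(r>140)&(r<158)&(abs(L[:,0])<15)
    A=np.c_[2*L[m][:,1:],np.ones(m.sum())];x=np.linalg.lstsq(A,(L[m][:,1:]**2).sum(1),rcond=None)[0];print(n,"centre",x[:2],np.sqrt(x[2]+x[0]**2+x[1]**2))
    m=(r<12)&(L[:,0]<-45 if n=="top" else L[:,0]>45); print("axle", np.median(L[m],0), L[m][:,0].min(),L[m][:,0].max())
u=s['image'][194:208,366:384].astype(int); print(s['depth'][194:208,366:384].round(2)); print((u[...,2]-u[...,0]))
L,col,uv=cloud(s,o=(0.5885,0.070))
for i in np.nonzero((abs(uv[:,0]-375)<=1)&(abs(uv[:,1]-201)<=2))[0]: print(uv[i],L[i].round(3),col[i])
E
```

```text
top [ -1. -91. -16.] 92.0 100.0 [52 50 48] [330 213]
top [ -4. -92.  -5.] 92.0 93.0 [47 48 47] [331 213]
top [  2. -86. -33.] 92.0 111.0 [55 54 52] [328 214]
top [ -0. -88. -27.] 92.0 107.0 [55 54 53] [329 214]
top [ -6. -92.  -9.] 93.0 95.0 [47 47 44] [331 214]
top [  4. -79. -48.] 93.0 121.0 [52 51 49] [325 215]
top [  1. -84. -39.] 92.0 115.0 [62 61 59] [327 215]
top [ -2. -86. -30.] 91.0 110.0 [57 58 56] [328 215]
top [ -3. -88. -26.] 92.0 107.0 [55 54 52] [329 215]
top [ -4. -90. -22.] 93.0 104.0 [51 50 50] [330 215]
top [  0. -81. -44.] 92.0 119.0 [60 61 57] [326 216]
top [ -1. -83. -40.] 93.0 116.0 [63 62 59] [327 216]
top [ -5. -88. -29.] 92.0 108.0 [62 61 55] [329 216]
top [ -1. -78. -47.] 91.0 121.0 [71 69 67] [325 217]
top [ -2. -81. -46.] 93.0 120.0 [64 63 60] [326 217]
top [ -4. -83. -39.] 91.0 115.0 [65 65 61] [327 217]
top [ -5. -85. -36.] 93.0 113.0 [63 63 59] [328 217]
top [ -7. -87. -31.] 93.0 110.0 [61 61 58] [329 217]
top [ -9. -89. -25.] 93.0 106.0 [58 57 55] [330 217]
top [ -8. -79. -42.] 90.0 118.0 [68 67 66] [326 219]
top centre [1.48418405 1.92469831] 146.164
[... 3118 characters left out ...]
 -8  -4]
 [-10 -10  -9 -10  -7  -7  -6  -7  -6  -7 -10  -9  -7 -10  -8 -11  -6  -5]]
[374 199] [-0.015  0.097  0.025] [64 65 64]
[375 199] [-0.011  0.095  0.028] [68 70 68]
[376 199] [-0.005  0.086  0.037] [65 64 61]
[374 200] [-0.015  0.099  0.021] [70 73 72]
[375 200] [-0.008  0.089  0.03 ] [71 73 69]
[376 200] [-0.004  0.086  0.034] [67 64 63]
[374 201] [-0.016  0.101  0.016] [69 70 70]
[375 201] [-0.009  0.092  0.024] [74 76 75]
[376 201] [-0.005  0.089  0.028] [66 62 62]
[375 202] [-0.01   0.094  0.019] [70 72 69]
[376 202] [-0.006  0.093  0.022] [66 66 63]
[374 203] [-0.012  0.094  0.015] [59 55 54]
[375 203] [-0.009  0.093  0.017] [63 60 58]
[376 203] [-0.007  0.095  0.017] [64 60 58]
```

```bash
cat >> h.py <<'E'
def stemtest(c,th,**k):
    h,R=stand(**k); out=[]
    for r in range(70,95,4):
        a=np.radians(th); d=-np.sin(a)*R[:,1]+np.cos(a)*R[:,2]; e=-np.cos(a)*R[:,1]-np.sin(a)*R[:,2]
        P=h+d*r/1000
        u,v=np.round(proj(c,[P])[0]).astype(int)
        ex=-((P-c['extrinsics'][:3,3])@c['extrinsics'][:3,:3])[2]
        out.append(int(round((c['depth'][v,u]-ex)*1000)))
    return out
E
python3 - <<'E'
from h import *
for n in("top","scene"):
    c=load(n+"0.npz")
    for th in(22,94,166,238,310): print(n,th,stemtest(c,th,o=(.5885,.070)))
E
```

```text
top 22 [-73, -65, -65, -62, -56, -55, -53]
top 94 [-57, -59, -62, -64, -54, -57, -57]
top 166 [-90, -79, -97, -101, -110, -114, -118]
top 238 [-50, -52, -56, -59, -62, -61, -64]
top 310 [-76, -80, -75, -73, -67, -67, -63]
scene 22 [-62, -59, -57, -55, -50, -51, -50]
scene 94 [37, 44, -36, -57, -60, -58, -53]
scene 166 [-48, -48, -52, -53, -59, -53, -60]
scene 238 [-87, -91, -98, -102, -97, -100, -101]
scene 310 [-55, -53, 55, 50, 29, 20, -4]
```

```bash
cat >> h.py <<'E'
from scipy.spatial.transform import Rotation as Ro
O=(.5885,.070); YAW=9.5
def toolrot(tilt):
    h,R=stand(O,YAW); t=np.radians(tilt); y=np.cos(t)*R[:,0]-np.sin(t)*R[:,2]; x=R[:,1]
    return np.c_[x,y,np.cross(x,y)]
def world(p): h,R=stand(O,YAW); return h+R@np.array(p)/1000
def local(P): h,R=stand(O,YAW); return (np.asarray(P)-h)@R*1000
def plan(p0,R0,p1,R1,n):
    rv=Ro.from_matrix(R0.T@R1).as_rotvec(); 
    rows=[];Rc=R0.copy();pc=np.array(p0,float)
    for i in range(n):
        nxt=p0+(np.array(p1)-p0)*(i+1)/n
        s=(Rc.T@(nxt-pc)*1000).round(0); a=np.degrees(rv/n).round(1)
        pc=pc+Rc@s/1000; Rc=Rc@Ro.from_rotvec(np.radians(a)).as_matrix()
        rows.append([*map(float,s),*map(float,a)])
    return rows,pc,Rc
E
python3 - <<'E'
from h import *; from rig import robot
s=robot.read_state(); R1=toolrot(40)
p=world([-130,0,150]);print(p,world([-85,-18,112]))
a=Ro.from_matrix(s['ee_rot'].T@R1).as_rotvec(degrees=True);print(a,np.linalg.norm(a))
for n in(24,):
    rows,pc,Rc=plan(s['tcp_pos'],s['ee_rot'],p,R1,n)
    for r in rows:print(r)
    print(pc,Rc.round(3))
E
```

```text
[0.46028287 0.04854381 0.34      ] [0.50763658 0.03821781 0.302     ]
[-48.27037974 -34.07543771 -15.95804827] 61.20313979040866
[-16.0, -6.0, -16.0, -2.0, -1.4, -0.7]
[-15.0, -5.0, -16.0, -2.0, -1.4, -0.7]
[-17.0, -5.0, -16.0, -2.0, -1.4, -0.7]
[-16.0, -4.0, -15.0, -2.0, -1.4, -0.7]
[-17.0, -4.0, -16.0, -2.0, -1.4, -0.7]
[-17.0, -4.0, -15.0, -2.0, -1.4, -0.7]
[-18.0, -4.0, -14.0, -2.0, -1.4, -0.7]
[-17.0, -3.0, -15.0, -2.0, -1.4, -0.7]
[-18.0, -3.0, -14.0, -2.0, -1.4, -0.7]
[-19.0, -3.0, -14.0, -2.0, -1.4, -0.7]
[-19.0, -2.0, -13.0, -2.0, -1.4, -0.7]
[-18.0, -3.0, -13.0, -2.0, -1.4, -0.7]
[-20.0, -2.0, -13.0, -2.0, -1.4, -0.7]
[-19.0, -2.0, -12.0, -2.0, -1.4, -0.7]
[-20.0, -1.0, -12.0, -2.0, -1.4, -0.7]
[-20.0, -2.0, -11.0, -2.0, -1.4, -0.7]
[-21.0, -1.0, -11.0, -2.0, -1.4, -0.7]
[-20.0, -2.0, -10.0, -2.0, -1.4, -0.7]
[-21.0, -1.0, -10.0, -2.0, -1.4, -0.7]
[-21.0, -1.0, -10.0, -2.0, -1.4, -0.7]
[-21.0, -1.0, -9.0, -2.0, -1.4, -0.7]
[-22.0, -1.0, -8.0, -2.0, -1.4, -0.7]
[-21.0, -1.0, -8.0, -2.0, -1.4, -0.7]
[-22.0, -1.0, -8.0, -2.0, -1.4, -0.7]
[0.46014007 0.04873648 0.34050276] [[-0.164  0.754 -0.636]
 [ 0.986  0.136 -0.093]
 [ 0.017 -0.642 -0.766]]
```

Emit:
move_arm(
  claw=-1,
  steps=[
    [-16,-6,-16,-2,-1.4,-0.7],
    [-15,-5,-16,-2,-1.4,-0.7],
    [-17,-5,-16,-2,-1.4,-0.7],
    [-16,-4,-15,-2,-1.4,-0.7],
    [-17,-4,-16,-2,-1.4,-0.7],
    [-17,-4,-15,-2,-1.4,-0.7],
    [-18,-4,-14,-2,-1.4,-0.7],
    [-17,-3,-15,-2,-1.4,-0.7],
    [-18,-3,-14,-2,-1.4,-0.7],
    [-19,-3,-14,-2,-1.4,-0.7],
    [-19,-2,-13,-2,-1.4,-0.7],
    [-18,-3,-13,-2,-1.4,-0.7],
  ],
)

```text
time_s: 1.3
tcp_pos: [0.372, 0.3022, 0.273]
ee_rot: [[0.153, 0.429, -0.89], [0.985, 0.006, 0.172], [0.079, -0.903, -0.422]]
wrist_force: [1.1, 0.0, 0.5]
gripper_width: 0.019
```

Emit:
move_arm(
  steps=[
    [-20,-2,-13,-2,-1.4,-0.7],
    [-19,-2,-12,-2,-1.4,-0.7],
    [-20,-1,-12,-2,-1.4,-0.7],
    [-20,-2,-11,-2,-1.4,-0.7],
    [-21,-1,-11,-2,-1.4,-0.7],
    [-20,-2,-10,-2,-1.4,-0.7],
    [-21,-1,-10,-2,-1.4,-0.7],
    [-21,-1,-10,-2,-1.4,-0.7],
    [-21,-1,-9,-2,-1.4,-0.7],
    [-22,-1,-8,-2,-1.4,-0.7],
    [-21,-1,-8,-2,-1.4,-0.7],
    [-22,-1,-8,-2,-1.4,-0.7],
  ],
)

```text
time_s: 2.5
tcp_pos: [0.457, 0.1029, 0.3157]
ee_rot: [[-0.115, 0.692, -0.713], [0.992, 0.112, -0.051], [0.044, -0.713, -0.7]]
wrist_force: [0.2, 1.5, -1.2]
gripper_width: 0.003
```

Emit:
move_arm(
  steps=[
    [0,0,0,0,0,0],
  ],
)

```text
time_s: 2.6
tcp_pos: [0.4572, 0.1, 0.3149]
ee_rot: [[-0.111, 0.691, -0.714], [0.993, 0.108, -0.049], [0.043, -0.714, -0.698]]
wrist_force: [-0.8, -0.1, 0.5]
gripper_width: 0.005
```

```bash
python3 - <<'E'
from h import *; from rig import robot, vision
s=robot.read_state(); print(s['qpos'].round(3),s['joint_vel'].round(3),s['tcp_pos'],local(s['tcp_pos']))
R1=toolrot(40)
print(Ro.from_matrix(s['ee_rot'].T@R1).as_rotvec(degrees=True))
c=vision.camera("scene"); cv2.imwrite("pics/s1.png",c['image'])
rows,pc,Rc=plan(s['tcp_pos'],s['ee_rot'],world([-85,-18,112]),R1,8)
for r in rows:print(r)
E
```

```text
[-0.202 -0.387 -0.151  2.398  0.246  0.375  1.106] [-0.107 -0.    -0.003 -0.018  0.137  0.079 -0.306] [0.45716889 0.10002041 0.31492029] [-124.57518907   51.28458218  124.92028563]
[-5.57211474 -3.9533438  -0.63042867]
[-8.0, 5.0, -3.0, -0.7, -0.5, -0.1]
[-9.0, 4.0, -3.0, -0.7, -0.5, -0.1]
[-8.0, 5.0, -3.0, -0.7, -0.5, -0.1]
[-9.0, 5.0, -2.0, -0.7, -0.5, -0.1]
[-9.0, 5.0, -3.0, -0.7, -0.5, -0.1]
[-8.0, 4.0, -2.0, -0.7, -0.5, -0.1]
[-9.0, 5.0, -2.0, -0.7, -0.5, -0.1]
[-8.0, 5.0, -2.0, -0.7, -0.5, -0.1]
```

View pics/s1.png

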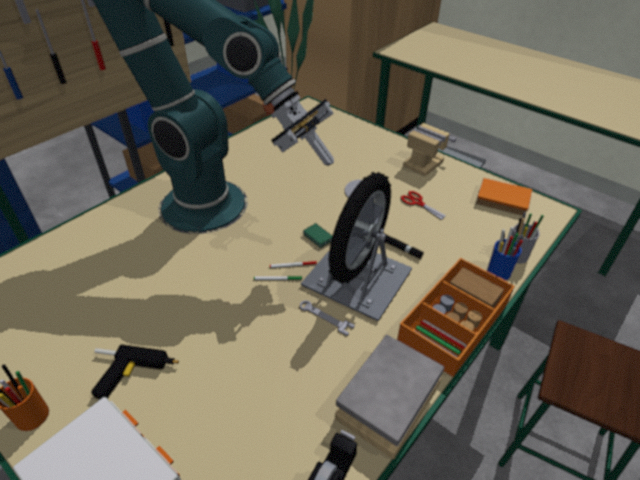

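```bash
python3 - <<'E'
from h import *; from rig import robot, vision
s=robot.read_state()
R1=toolrot(42)
rows,pc,Rc=plan(s['tcp_pos'],s['ee_rot'],world([-82,-18,112]),R1,8)
for r in rows:print(r)
E
```

```text
[-9.0, 5.0, -3.0, -0.5, -0.5, -0.1]
[-8.0, 5.0, -4.0, -0.5, -0.5, -0.1]
[-9.0, 5.0, -3.0, -0.5, -0.5, -0.1]
[-9.0, 5.0, -3.0, -0.5, -0.5, -0.1]
[-8.0, 5.0, -2.0, -0.5, -0.5, -0.1]
[-9.0, 5.0, -3.0, -0.5, -0.5, -0.1]
[-9.0, 5.0, -3.0, -0.5, -0.5, -0.1]
[-9.0, 5.0, -2.0, -0.5, -0.5, -0.1]
```

Emit:
move_arm(
  steps=[
    [-9,5,-3,-0.5,-0.5,0],
    [-8,5,-4,-0.5,-0.5,0],
    [-9,5,-3,-0.5,-0.5,0],
    [-9,5,-3,-0.5,-0.5,0],
    [-8,5,-2,-0.5,-0.5,0],
    [-9,5,-3,-0.5,-0.5,0],
    [-9,5,-3,-0.5,-0.5,0],
    [-9,5,-2,-0.5,-0.5,0],
    [0,0,0,0,0,0],
  ],
)

```text
time_s: 3.55
tcp_pos: [0.5103, 0.0414, 0.3021]
ee_rot: [[-0.163, 0.737, -0.656], [0.987, 0.119, -0.111], [-0.004, -0.665, -0.747]]
wrist_force: [-0.9, 0.3, 0.5]
gripper_width: 0.009
```

```bash
cat > st.py <<'E'
from h import *; from rig import robot, vision
s=robot.read_state(); print(round(s['time_s'],2),s['qpos'].round(3),"local",local(s['tcp_pos']).round(1))
h,R=stand(O,YAW); print("tool in stand\n",(R.T@s['ee_rot']).round(3),"F",(R.T@s['wrist_force']).round(1))
E
python3 st.py
```

```text
3.55 [-0.403 -0.299  0.231  2.409  0.333  0.19   1.284] local [-81.8 -15.3 112.1]
tool in stand
 [[ 0.003  0.747 -0.665]
 [ 1.    -0.004 -0.001]
 [-0.004 -0.665 -0.747]] F [-0.8  0.5  0.5]
```

Emit:
move_arm(
  steps=[
    [-1,10,0,0,0,0],
    [-1,10,0,0,0,0],
    [-1,10,0,0,0,0],
    [0,10,0,0,0,0],
    [0,10,0,0,0,0],
    [0,0,0,0,0,0],
  ],
)

```text
time_s: 4.15
tcp_pos: [0.5439, 0.0453, 0.2723]
ee_rot: [[-0.164, 0.737, -0.656], [0.986, 0.12, -0.112], [-0.004, -0.665, -0.746]]
wrist_force: [-0.2, 0.3, 0.4]
gripper_width: 0.004
```

```bash
python3 st.py
```

```text
4.15 [-0.996 -0.266  0.775  2.404  1.196  0.194  0.475] local [-48.1 -17.   82.3]
tool in stand
 [[ 0.001  0.746 -0.665]
 [ 1.    -0.004 -0.003]
 [-0.004 -0.665 -0.746]] F [-0.1  0.4  0.4]
```

Emit:
move_arm(
  steps=[
    [0,0,0,2,0,0],
    [0,0,0,2,0,0],
    [0,0,0,2,0,0],
    [0,0,0,2,0,0],
    [0,0,0,0,0,0],
  ],
)

```text
time_s: 4.65
tcp_pos: [0.544, 0.0442, 0.2737]
ee_rot: [[-0.163, 0.639, -0.752], [0.987, 0.103, -0.126], [-0.003, -0.762, -0.647]]
wrist_force: [-0.1, 0.1, -0.2]
gripper_width: 0.005
```

```bash
python3 st.py
```

```text
4.65 [-1.257 -0.341  0.968  2.303  0.829  0.43   0.861] local [-48.2 -18.1  83.7]
tool in stand
 [[ 0.002  0.647 -0.762]
 [ 1.    -0.004  0.   ]
 [-0.003 -0.762 -0.647]] F [-0.1  0.1 -0.2]
```

Emit:
move_arm(
  steps=[
    [0,7,-1,0,0,0],
    [0,7,0,0,0,0],
    [0,7,-1,0,0,0],
    [0,7,-1,0,0,0],
    [0,0,0,0,0,0],
  ],
)

```text
time_s: 5.15
tcp_pos: [0.5637, 0.0464, 0.2527]
ee_rot: [[-0.161, 0.639, -0.752], [0.987, 0.101, -0.126], [-0.005, -0.763, -0.647]]
wrist_force: [-0.6, 0.2, 0.3]
gripper_width: 0.008
```

```bash
python3 st.py; python3 - <<'E'
from rig import vision
import cv2,numpy as np
a=vision.camera("scene")["image"];b=vision.camera("top")["image"]
cv2.imwrite("pics/s2.png",np.hstack([cv2.resize(a[:340,120:460],None,fx=1.17,fy=1.17),cv2.resize(b[140:480,160:500],None,fx=1.17,fy=1.17)]))
E
```

```text
5.15 [-1.368 -0.247  1.135  2.294  0.789  0.323  0.896] local [-28.3 -19.2  62.7]
tool in stand
 [[ 0.004  0.647 -0.763]
 [ 1.    -0.006 -0.   ]
 [-0.005 -0.763 -0.647]] F [-0.5  0.3  0.3]
```

View pics/s2.png

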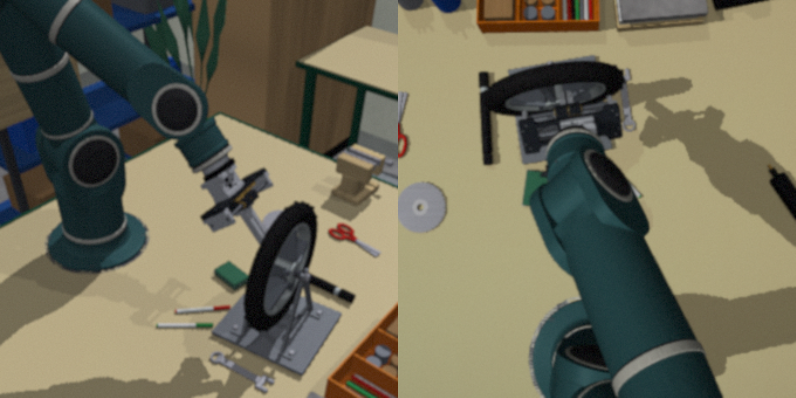

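Emit:
move_arm(
  steps=[
    [0,7,-1,0,0,0],
    [0,7,-1,0,0,0],
    [0,7,-1,0,0,0],
    [0,7,0,0,0,0],
    [0,0,0,0,0,0],
  ],
)

```text
time_s: 5.75
tcp_pos: [0.5776, 0.0503, 0.2366]
ee_rot: [[-0.165, 0.632, -0.758], [0.986, 0.104, -0.127], [-0.002, -0.768, -0.64]]
wrist_force: [0.1, -0.2, -0.3]
gripper_width: 0.004
```

```bash
python3 st.py; cat > look.py <<'E'
import sys
from h import *; from rig import vision
n=sys.argv[1]; ims=[]
for cam in("top","scene"):
    c=vision.camera(cam); np.savez(f"{cam}{n}.npz",**c)
    L,col,uv=cloud(c,o=O)
    m=(np.abs(L[:,0])<.035)&(np.hypot(L[:,1],L[:,2])<.165); L=L[m]*1000
    r=np.hypot(L[:,1],L[:,2]); a=np.degrees(np.arctan2(-L[:,1],L[:,2]))
    k=(r>50)&(r<88)
    # spoke phase (mod 72)
    ph=np.angle(np.exp(1j*np.radians(a[k]*5)))/5
    h,e=np.histogram(np.degrees(ph),36,(-36,36)); print(cam,"peak",e[h.argmax()]+1,h.max())
    for lo in range(-180,180,10):
        pass
    hh,ee=np.histogram(a[k],90,(-180,180)); print([(int(ee[i]+2),int(hh[i])) for i in range(90) if hh[i]>8])
    im=np.zeros((400,400,3),np.uint8)
    for p in L[np.argsort(L[:,0])]:
        col3=cv2.cvtColor(np.uint8([[[int((p[0]+35)/70*150),255,255]]]),cv2.COLOR_HSV2BGR)[0,0]
        cv2.circle(im,(int(200-p[1]*1.2),int(200-p[2]*1.2)),2,tuple(int(x) for x in col3),-1)
    for q in(28,60,94,150): cv2.circle(im,(200,200),int(q*1.2),(255,255,255),1)
    ims.append(im)
cv2.imwrite(f"pics/cl{n}.png",np.hstack(ims))
E
python3 look.py 3
```

```text
5.75 [-1.393 -0.085  1.249  2.279  0.254  0.2    1.391] local [-14.  -17.6  46.6]
tool in stand
 [[ 0.001  0.64  -0.768]
 [ 1.    -0.002 -0.001]
 [-0.002 -0.768 -0.64 ]] F [ 0.1 -0.2 -0.3]
top peak -9.0 81
[(-82, 74), (-78, 78), (-18, 10), (-14, 17), (-10, 30), (6, 15), (10, 15), (14, 16), (18, 15), (22, 11), (50, 58), (54, 54), (126, 44)]
scene peak -9.0 91
[(-162, 17), (-82, 60), (-78, 20), (-14, 14), (-10, 64), (-6, 46), (54, 26), (58, 17), (62, 15), (122, 39), (126, 102), (130, 27)]
```

View pics/cl3.png

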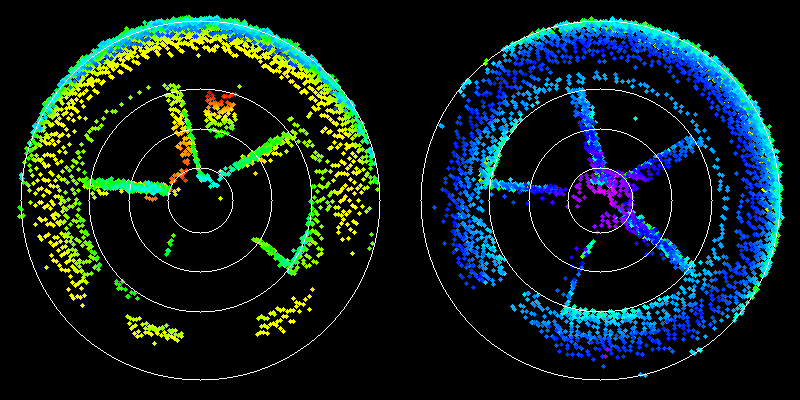

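Emit:
move_arm(
  steps=[
    [4,0,-1,1,0,0],
    [4,-1,0,1,0,0],
    [4,0,-1,1,0,0],
    [4,-1,0,1,0,0],
    [4,0,0,0,0,0],
    [4,0,0,0,0,0],
    [4,0,0,0,0,0],
    [4,0,0,0,0,0],
    [0,0,0,0,0,0],
  ],
)

```text
time_s: 6.75
tcp_pos: [0.5728, 0.0826, 0.2397]
ee_rot: [[-0.166, 0.578, -0.799], [0.986, 0.096, -0.136], [-0.002, -0.81, -0.586]]
wrist_force: [0.1, -0.2, 0.0]
gripper_width: 0.004
```

```bash
python3 st.py;python3 look.py 4
```

```text
6.75 [-1.386 -0.045  1.173  2.226  0.204  0.312  1.363] local [-13.4  15.   49.7]
tool in stand
 [[-0.001  0.586 -0.81 ]
 [ 1.    -0.001 -0.002]
 [-0.002 -0.81  -0.586]] F [ 0.  -0.2  0. ]
top peak -27.0 61
[(-102, 28), (-98, 75), (-94, 15), (-34, 10), (-30, 27), (-26, 21), (-18, 13), (-14, 14), (-10, 14), (-6, 10), (30, 31), (34, 46), (38, 14), (106, 59), (110, 11)]
scene peak -27.0 85
[(-102, 13), (-98, 16), (-30, 51), (-26, 86), (-22, 9), (38, 16), (42, 14), (46, 17), (102, 10), (106, 76), (110, 47), (174, 10), (178, 38)]
```

View pics/cl4.png

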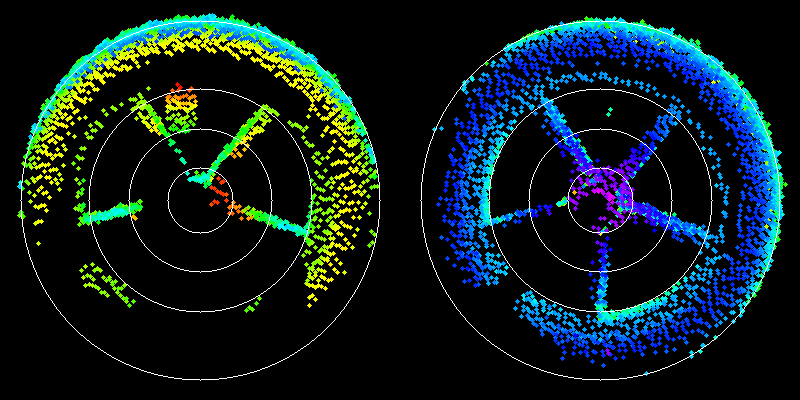

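Emit:
move_arm(
  steps=[
    [3,0.9,0.6,0,0,0],
    [3,0.9,0.6,0,0,0],
    [2.9,1.2,0.9,0,0,0],
    [2.9,1.2,0.9,0,0,0],
    [2.6,1.5,1.1,0,0,0],
    [2.6,1.5,1.1,0,0,0],
    [2.4,1.7,1.2,0,0,0],
    [2.4,1.7,1.2,0,0,0],
    [2.1,1.9,1.4,0,0,0],
    [2.1,1.9,1.4,0,0,0],
    [0,0,0,0,0,0],
  ],
)

```text
time_s: 7.95
tcp_pos: [0.5684, 0.108, 0.2215]
ee_rot: [[-0.166, 0.578, -0.799], [0.986, 0.095, -0.136], [-0.002, -0.811, -0.585]]
wrist_force: [0.7, 0.0, 0.3]
gripper_width: 0.0
```

```bash
python3 st.py;python3 look.py 5
```

```text
7.95 [-1.395  0.037  1.155  2.246  0.066  0.257  1.429] local [-13.6  40.8  31.5]
tool in stand
 [[-0.001  0.585 -0.811]
 [ 1.    -0.001 -0.002]
 [-0.002 -0.811 -0.585]] F [ 0.7 -0.1  0.3]
top peak -1.0 60
[(-66, 9), (-62, 63), (-58, 14), (-42, 10), (-38, 18), (-34, 13), (-30, 10), (-2, 14), (2, 15), (6, 18), (70, 83), (74, 44)]
scene peak 1.0 107
[(-66, 24), (-62, 96), (-58, 25), (-30, 10), (6, 10), (10, 53), (14, 33), (70, 14), (74, 57), (78, 12), (82, 9), (142, 56), (146, 113), (150, 9)]
```

View pics/cl5.png

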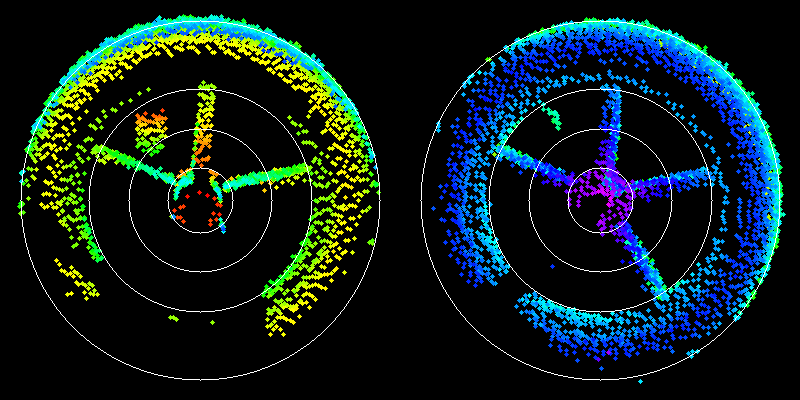

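Emit:
move_arm(
  steps=[
    [0,-8,0,0,0,0],
    [0,-10,0,0,0,0],
    [0,-10,0,0,0,0],
    [0,-10,0,0,0,0],
    [-4,-8,0,0,0,0],
    [-8,-4,0,0,0,0],
    [-8,0,-1,0,0,0],
    [-8,0,-2,0,0,0],
    [-8,0,-2,0,0,0],
    [-8,0,-2,0,0,0],
    [-8,0,0,0,0,0],
    [-8,0,0,0,0,0],
  ],
)

```text
time_s: 9.25
tcp_pos: [0.5553, 0.0438, 0.2665]
ee_rot: [[-0.165, 0.578, -0.799], [0.986, 0.095, -0.135], [-0.002, -0.811, -0.586]]
wrist_force: [0.0, 0.7, -0.0]
gripper_width: 0.001
```

Emit:
move_arm(
  steps=[
    [-8,0,0,0,0,0],
    [-2,4,0,0,0,0],
    [0,0,0,0,0,0],
  ],
)

```text
time_s: 9.55
tcp_pos: [0.5593, 0.0347, 0.2631]
ee_rot: [[-0.165, 0.578, -0.799], [0.986, 0.095, -0.135], [-0.002, -0.811, -0.586]]
wrist_force: [0.5, 0.3, 0.2]
gripper_width: 0.004
```

```bash
python3 st.py
```

```text
9.55 [-1.369 -0.279  1.139  2.231  0.603  0.456  1.104] local [-34.6 -30.   73.1]
tool in stand
 [[ 0.     0.586 -0.811]
 [ 1.    -0.002 -0.001]
 [-0.002 -0.811 -0.586]] F [0.5 0.2 0.2]
```

Emit:
move_arm(
  steps=[
    [0,6,0,0,0,0],
    [0,6,0,0,0,0],
    [0,6,0,0,0,0],
    [0,6,0,0,0,0],
    [0,6,0,0,0,0],
    [0,6,0,0,0,0],
    [0,0,0,0,0,0],
  ],
)

```text
time_s: 10.25
tcp_pos: [0.5791, 0.0387, 0.2341]
ee_rot: [[-0.165, 0.576, -0.8], [0.986, 0.094, -0.136], [-0.003, -0.812, -0.584]]
wrist_force: [0.2, -0.1, -0.6]
gripper_width: 0.003
```

```bash
python3 st.py
```

```text
10.25 [-1.320e+00 -2.000e-03  1.246e+00  2.225e+00 -1.690e-01  2.990e-01
  1.811e+00] local [-14.5 -29.3  44.1]
tool in stand
 [[-0.     0.584 -0.812]
 [ 1.    -0.002 -0.002]
 [-0.003 -0.812 -0.584]] F [ 0.2 -0.1 -0.6]
```

Emit:
move_arm(
  steps=[
    [4,-1.3,-1,0,0,0],
    [4,-1.3,-1,0,0,0],
    [4,-1.3,-1,0,0,0],
    [4.5,-0.8,-0.6,0,0,0],
    [4.5,-0.8,-0.6,0,0,0],
    [4.5,-0.4,-0.3,0,0,0],
    [4.5,-0.4,-0.3,0,0,0],
    [4.5,0.4,0.3,0,0,0],
    [4.5,0.4,0.3,0,0,0],
    [3,0.6,0.4,0,0,0],
    [3,0.6,0.4,0,0,0],
  ],
)

```text
time_s: 11.35
tcp_pos: [0.5718, 0.0831, 0.2402]
ee_rot: [[-0.166, 0.577, -0.8], [0.986, 0.096, -0.135], [-0.002, -0.811, -0.585]]
wrist_force: [0.2, -4.6, -0.9]
gripper_width: 0.004
```

```bash
python3 st.py
```

```text
11.35 [-1.266 -0.035  1.053  2.225  0.175  0.313  1.386] local [-14.3  15.7  50.2]
tool in stand
 [[-0.001  0.585 -0.811]
 [ 1.    -0.001 -0.001]
 [-0.002 -0.811 -0.585]] F [-0.6 -4.6 -0.9]
```

Emit:
move_arm(
  steps=[
    [3,0.9,0.6,0,0,0],
    [3,0.9,0.6,0,0,0],
    [2.9,1.2,0.9,0,0,0],
    [2.9,1.2,0.9,0,0,0],
    [2.6,1.5,1.1,0,0,0],
    [2.6,1.5,1.1,0,0,0],
    [2.4,1.7,1.2,0,0,0],
    [2.4,1.7,1.2,0,0,0],
    [2.1,1.9,1.4,0,0,0],
    [2.1,1.9,1.4,0,0,0],
    [0,0,0,0,0,0],
  ],
)

```text
time_s: 12.45
tcp_pos: [0.5673, 0.1092, 0.2221]
ee_rot: [[-0.167, 0.577, -0.8], [0.986, 0.096, -0.136], [-0.002, -0.811, -0.585]]
wrist_force: [0.6, 0.3, 0.4]
gripper_width: 0.002
```

```bash
python3 st.py; python3 look.py 6
```

```text
12.45 [-1.28   0.027  1.028  2.245  0.125  0.263  1.368] local [-14.4  42.2  32.1]
tool in stand
 [[-0.002  0.585 -0.811]
 [ 1.    -0.    -0.002]
 [-0.002 -0.811 -0.585]] F [0.6 0.2 0.4]
top peak -1.0 54
[(-62, 63), (-58, 11), (-42, 12), (-38, 16), (-34, 15), (-30, 11), (-2, 13), (2, 15), (6, 17), (70, 71), (74, 55), (78, 9)]
scene peak 1.0 97
[(-66, 19), (-62, 107), (-58, 25), (2, 9), (6, 14), (10, 45), (14, 38), (70, 13), (74, 56), (78, 17), (142, 63), (146, 101), (150, 21)]
```

View pics/cl6.png

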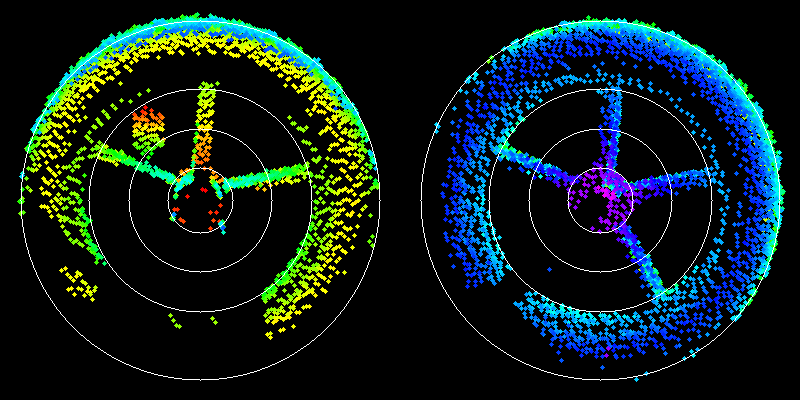

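Emit:
move_arm(
  steps=[
    [0,-8,0,0,0,0],
    [0,-10,0,0,0,0],
    [0,-10,0,0,0,0],
    [0,-10,0,0,0,0],
    [-4,-8,0,0,0,0],
    [-8,-4,0,0,0,0],
    [-8,0,-1,0,0,0],
    [-8,0,-2,0,0,0],
    [-8,0,-2,0,0,0],
    [-8,0,-2,0,0,0],
    [-8,0,0,0,0,0],
    [-8,0,0,0,0,0],
  ],
)

```text
time_s: 13.75
tcp_pos: [0.5544, 0.045, 0.2671]
ee_rot: [[-0.166, 0.577, -0.8], [0.986, 0.096, -0.135], [-0.002, -0.811, -0.585]]
wrist_force: [-0.1, 0.4, -0.4]
gripper_width: 0.001
```

Emit:
move_arm(
  steps=[
    [-8,0,0,0,0,0],
    [-3,4,0,0,0,0],
    [0,0,0,0,0,0],
    [0,0,0,0,0,0],
  ],
)

```text
time_s: 14.15
tcp_pos: [0.5583, 0.0353, 0.264]
ee_rot: [[-0.166, 0.577, -0.8], [0.986, 0.096, -0.136], [-0.001, -0.811, -0.585]]
wrist_force: [-0.3, 1.5, 0.2]
gripper_width: 0.004
```

```bash
python3 st.py; python3 look.py 7; python3 - <<'E'
import cv2,numpy as np
a=np.load("scene7.npz")['image'];b=np.load("top7.npz")['image'];d=np.load("scene5.npz")['image']
f=lambda i:cv2.resize(i,(400,400),interpolation=cv2.INTER_CUBIC)
cv2.imwrite("pics/s7.png",np.hstack([f(d[160:280,310:430]),f(a[160:280,310:430])]))
E
```

```text
14.15 [-1.305 -0.245  1.095  2.23   0.514  0.437  1.183] local [-35.6 -29.3  74. ]
tool in stand
 [[-0.001  0.585 -0.811]
 [ 1.    -0.    -0.002]
 [-0.001 -0.811 -0.585]] F [-0.   1.5  0.2]
top peak 11.0 76
[(-134, 13), (-130, 23), (-66, 12), (-62, 90), (-58, 35), (-2, 13), (2, 14), (6, 14), (66, 10), (70, 69), (74, 56)]
scene peak 1.0 103
[(-66, 25), (-62, 97), (-58, 36), (2, 9), (6, 10), (10, 57), (14, 24), (70, 17), (74, 52), (78, 15), (82, 11), (142, 62), (146, 102), (150, 17)]
```

View pics/s7.png

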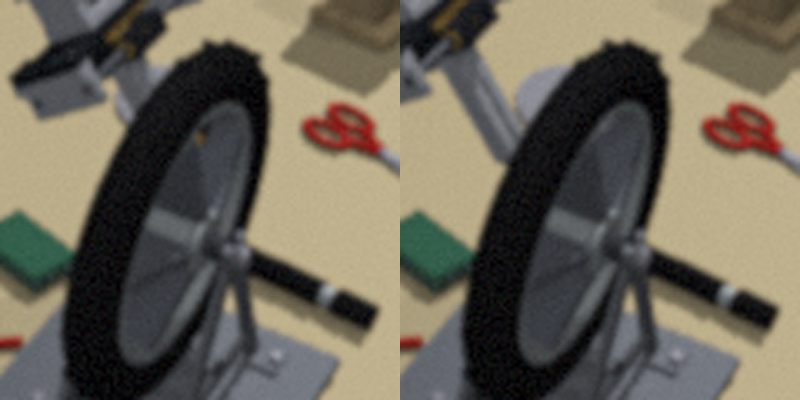

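View pics/cl7.png

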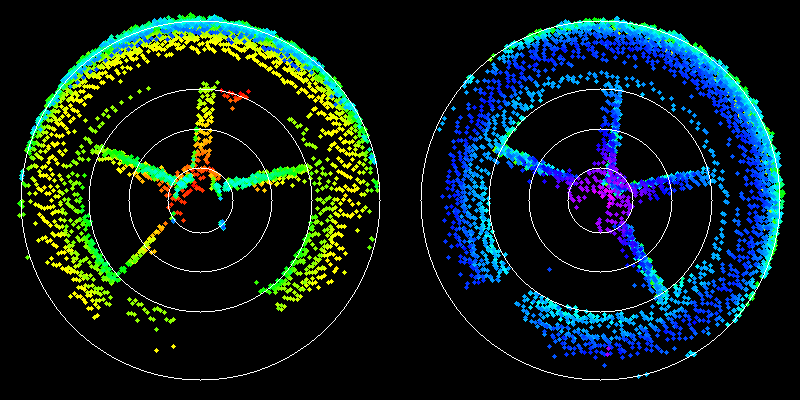

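```bash
python3 - <<'E'
from h import *
for i in (5,7):
  for n in("top","scene"):
    c=load(f"{n}{i}.npz")
    for th in(-31,-103,-175,41,113): print(i,n,th,stemtest(c,th,o=O))
E
```

```text
5 top -31 [-76, -71, -70, -64, -65, -59, -54]
5 top -103 [-53, -50, -58, -58, -63, -66, -59]
5 top -175 [-114, -111, -115, -119, -119, -123, -127]
5 top 41 [-75, -75, -68, -67, -70, -65, -61]
5 top 113 [-50, -54, -56, -57, -60, -64, -66]
5 scene -31 [-1, -3, -7, -3, -3, -44, -34]
5 scene -103 [-53, -52, -59, -64, -62, -70, -72]
5 scene -175 [-53, -55, -54, -58, -61, -62, -63]
5 scene 41 [-59, -55, -57, -53, -51, -48, -44]
5 scene 113 [41, 42, 45, 44, -44, -51, -49]
7 top -31 [-76, -69, -69, -71, -65, -60, -56]
7 top -103 [-52, -54, -58, -61, -63, -66, -62]
7 top -175 [-112, -110, -114, -118, -118, -122, -125]
7 top 41 [-77, -72, -68, -72, -63, -65, -61]
7 top 113 [-46, -51, -52, -60, -59, -61, -62]
7 scene -31 [42, 42, 45, 49, 49, -41, -36]
7 scene -103 [-53, -56, -56, -64, -64, -69, -68]
7 scene -175 [-49, -52, -57, -55, -59, -66, -65]
7 scene 41 [-54, -51, -55, -51, -53, -48, -44]
7 scene 113 [38, 39, 45, 48, -44, -54, -53]
```

Emit:
move_arm(
  steps=[
    [0,6,0,0,0,0],
    [0,6,0,0,0,0],
    [0,6,0,0,0,0],
    [0,6,0,0,0,0],
    [0,6,0,0,0,0],
    [0,6,0,0,0,0],
    [0,0,0,0,0,0],
  ],
)

```text
time_s: 14.95
tcp_pos: [0.5787, 0.0387, 0.2345]
ee_rot: [[-0.166, 0.576, -0.801], [0.986, 0.095, -0.136], [-0.002, -0.812, -0.584]]
wrist_force: [-0.2, -0.8, -0.4]
gripper_width: 0.005
```

```bash
python3 st.py
```

```text
14.95 [-1.322 -0.006  1.246  2.225 -0.158  0.3    1.801] local [-14.8 -29.3  44.5]
tool in stand
 [[-0.001  0.584 -0.812]
 [ 1.    -0.002 -0.002]
 [-0.002 -0.812 -0.584]] F [-0.3 -0.7 -0.4]
```

Emit:
move_arm(
  steps=[
    [4,-1.3,-1,0,0,0],
    [4,-1.3,-1,0,0,0],
    [4,-1.3,-1,0,0,0],
    [4.5,-0.8,-0.6,0,0,0],
    [4.5,-0.8,-0.6,0,0,0],
    [4.5,-0.4,-0.3,0,0,0],
    [4.5,-0.4,-0.3,0,0,0],
    [4.5,0.4,0.3,0,0,0],
    [4.5,0.4,0.3,0,0,0],
    [3,0.6,0.4,0,0,0],
    [3,0.6,0.4,0,0,0],
  ],
)

```text
time_s: 16.05
tcp_pos: [0.5715, 0.0831, 0.2404]
ee_rot: [[-0.166, 0.577, -0.8], [0.986, 0.096, -0.135], [-0.001, -0.811, -0.585]]
wrist_force: [-1.1, -4.6, 0.0]
gripper_width: 0.007
```

Emit:
move_arm(
  steps=[
    [3,0.9,0.6,0,0,0],
    [3,0.9,0.6,0,0,0],
    [2.9,1.2,0.9,0,0,0],
    [2.9,1.2,0.9,0,0,0],
    [2.6,1.5,1.1,0,0,0],
    [2.6,1.5,1.1,0,0,0],
    [2.4,1.7,1.2,0,0,0],
    [2.4,1.7,1.2,0,0,0],
    [2.1,1.9,1.4,0,0,0],
    [2.1,1.9,1.4,0,0,0],
    [0,0,0,0,0,0],
  ],
)

```text
time_s: 17.15
tcp_pos: [0.567, 0.1093, 0.2223]
ee_rot: [[-0.167, 0.576, -0.8], [0.986, 0.096, -0.136], [-0.001, -0.812, -0.584]]
wrist_force: [0.6, -1.0, 0.6]
gripper_width: 0.003
```

```bash
python3 st.py; python3 look.py 8
```

```text
17.15 [-1.277  0.025  1.023  2.245  0.131  0.264  1.362] local [-14.8  42.3  32.3]
tool in stand
 [[-0.002  0.584 -0.812]
 [ 1.     0.    -0.002]
 [-0.001 -0.812 -0.584]] F [ 0.4 -1.1  0.6]
top peak -1.0 52
[(-62, 58), (-58, 17), (-42, 13), (-38, 15), (-34, 13), (-30, 12), (-2, 13), (2, 15), (6, 16), (70, 68), (74, 65)]
scene peak 1.0 108
[(-66, 17), (-62, 113), (-58, 28), (6, 13), (10, 47), (14, 38), (70, 15), (74, 57), (78, 15), (82, 9), (142, 46), (146, 116), (150, 22)]
```

```bash
cat > ang.py <<'E'
import sys
from h import *
def ang(n,phi0):
    res=[]
    for cam in("top","scene"):
        c=load(f"{cam}{n}.npz"); L,col,uv=cloud(c,o=O); L=L*1000
        sg=1 if cam=="top" else -1
        for k in range(5):
            ph=phi0+72*k; a=np.radians(ph)
            d=np.array([-np.sin(a),np.cos(a)]); e=np.array([-np.cos(a),-np.sin(a)]) # e: clockwise normal
            s=L[:,1:]@d; w=L[:,1:]@e; x=L[:,0]*sg
            for side in(1,-1):
                m=(s>38)&(s<90)&(x>-12)&(x<14)&(abs(w-7*side)<6)
                if m.sum()<40: continue
                for it in range(4):
                    b=np.polyfit(s[m],w[m],1); r=w-np.polyval(b,s); m2=(s>38)&(s<90)&(x>-12)&(x<14)&(abs(r)<3.5)
                    m=m2
                print(cam,"spoke",round(ph),"side",side,m.sum(),"slope ang %.2f"%(ph+np.degrees(np.arctan(b[0]))-72*k),"offset at r60 %.1f"%np.polyval(b,60), "centre ang %.2f"%(ph-72*k+np.degrees((np.polyval(b,60)-7*side)/60)))
if __name__=="__main__": ang(sys.argv[1],float(sys.argv[2]))
E
python3 ang.py 0 -14; echo; python3 ang.py 8 5;echo; python3 ang.py 7 5
```

```text
top spoke 58 side -1 67 slope ang -13.46 offset at r60 -7.3 centre ang -14.30
top spoke 274 side 1 119 slope ang -15.59 offset at r60 7.6 centre ang -13.43
scene spoke -14 side 1 93 slope ang -13.22 offset at r60 6.9 centre ang -14.14
scene spoke 130 side -1 141 slope ang -14.74 offset at r60 -5.1 centre ang -12.14
scene spoke 274 side 1 50 slope ang -13.18 offset at r60 5.8 centre ang -15.11

top spoke 77 side -1 97 slope ang 5.71 offset at r60 -5.9 centre ang 6.08
top spoke 293 side 1 62 slope ang 7.58 offset at r60 6.9 centre ang 4.93
scene spoke 5 side 1 70 slope ang 6.92 offset at r60 7.9 centre ang 5.84
scene spoke 77 side -1 56 slope ang 6.25 offset at r60 -4.6 centre ang 7.31
scene spoke 149 side -1 134 slope ang 5.38 offset at r60 -4.3 centre ang 7.62
scene spoke 293 side 1 122 slope ang 6.24 offset at r60 6.2 centre ang 4.27

top spoke 77 side -1 99 slope ang 4.25 offset at r60 -6.2 centre ang 5.73
top spoke 293 side 1 87 slope ang 6.32 offset at r60 7.1 centre ang 5.13
scene spoke 5 side 1 66 slope ang 6.22 offset at r60 7.3 centre ang 5.31
scene spoke 77 side -1 58 slope ang 5.77 offset at r60 -4.7 centre ang 7.18
scene spoke 149 side -1 138 slope ang 5.27 offset at r60 -5.5 centre ang 6.47
scene spoke 293 side 1 115 slope ang 5.92 offset at r60 6.3 centre ang 4.29
```

Emit:
move_arm(
  steps=[
    [1,1.1,0.8,0,0,0],
    [1,1.1,0.8,0,0,0],
    [1,1.1,0.8,0,0,0],
    [0,0,0,0,0,0],
    [0,0,0,0,0,0],
  ],
)

```text
time_s: 17.75
tcp_pos: [0.5666, 0.1117, 0.2185]
ee_rot: [[-0.166, 0.576, -0.8], [0.986, 0.096, -0.136], [-0.001, -0.811, -0.584]]
wrist_force: [-0.3, -1.1, 0.5]
gripper_width: 0.008
```

```bash
python3 st.py; python3 look.py 9; python3 ang.py 9 1
```

```text
17.75 [-1.272  0.038  1.017  2.249  0.106  0.253  1.379] local [-14.7  44.7  28.5]
tool in stand
 [[-0.001  0.584 -0.811]
 [ 1.    -0.    -0.002]
 [-0.001 -0.811 -0.584]] F [-0.4 -1.   0.5]
top peak -5.0 57
[(-70, 11), (-66, 64), (-62, 16), (-46, 11), (-42, 15), (-38, 13), (-34, 16), (-6, 9), (-2, 17), (2, 13), (66, 85), (70, 37), (142, 9)]
scene peak -3.0 96
[(-70, 30), (-66, 86), (-62, 23), (-2, 11), (2, 15), (6, 59), (10, 28), (66, 23), (70, 41), (74, 19), (134, 9), (138, 72), (142, 98), (146, 15)]
top spoke 73 side -1 96 slope ang 1.16 offset at r60 -6.8 centre ang 1.16
top spoke 289 side 1 75 slope ang 1.46 offset at r60 6.7 centre ang 0.71
scene spoke 1 side 1 71 slope ang 2.74 offset at r60 7.0 centre ang 0.95
scene spoke 73 side -1 46 slope ang 0.48 offset at r60 -5.3 centre ang 2.67
scene spoke 145 side -1 146 slope ang 2.05 offset at r60 -5.3 centre ang 2.66
scene spoke 289 side 1 97 slope ang 1.44 offset at r60 6.3 centre ang 0.31
```

Emit:
move_arm(
  steps=[
    [0.4,0.5,0.3,0,0,0],
    [0.3,0.4,0.3,0,0,0],
    [0,0,0,0,0,0],
    [0,0,0,0,0,0],
    [0,-5,0,0,0,0],
    [0,-8,0,0,0,0],
    [0,-10,0,0,0,0],
    [0,-10,0,0,0,0],
    [0,-10,0,0,0,0],
    [0,-10,0,0,0,0],
    [0,0,0,0,0,0],
  ],
)

```text
time_s: 18.95
tcp_pos: [0.5359, 0.1075, 0.2613]
ee_rot: [[-0.167, 0.577, -0.799], [0.986, 0.098, -0.135], [0.001, -0.811, -0.585]]
wrist_force: [0.3, -0.9, -0.4]
gripper_width: 0.005
```

```bash
python3 st.py; for i in 10 11 12; do python3 look.py $i >/dev/null; python3 ang.py $i 0; echo; done
```

```text
18.95 [-1.248 -0.192  0.867  2.258  0.601  0.45   0.922] local [-45.7  45.7  71.3]
tool in stand
 [[-0.001  0.585 -0.811]
 [ 1.     0.001 -0.001]
 [ 0.001 -0.811 -0.585]] F [ 0.1 -1.  -0.4]
top spoke 72 side -1 90 slope ang -0.12 offset at r60 -7.7 centre ang -0.70
top spoke 288 side 1 99 slope ang 0.39 offset at r60 6.5 centre ang -0.43
scene spoke 0 side 1 77 slope ang 0.31 offset at r60 6.9 centre ang -0.08
scene spoke 72 side -1 44 slope ang 0.26 offset at r60 -5.1 centre ang 1.83
scene spoke 144 side -1 143 slope ang 0.95 offset at r60 -5.7 centre ang 1.21
scene spoke 288 side 1 95 slope ang -0.55 offset at r60 6.0 centre ang -0.97

top spoke 72 side -1 91 slope ang -0.47 offset at r60 -7.4 centre ang -0.35
top spoke 288 side 1 99 slope ang 1.19 offset at r60 6.4 centre ang -0.57
scene spoke 0 side 1 78 slope ang 0.91 offset at r60 7.1 centre ang 0.10
scene spoke 72 side -1 46 slope ang 0.19 offset at r60 -5.1 centre ang 1.83
scene spoke 144 side -1 160 slope ang -0.50 offset at r60 -5.5 centre ang 1.45
scene spoke 288 side 1 90 slope ang -0.40 offset at r60 5.7 centre ang -1.27

top spoke 72 side -1 91 slope ang 0.49 offset at r60 -7.0 centre ang -0.00
top spoke 288 side 1 95 slope ang -0.09 offset at r60 6.3 centre ang -0.63
scene spoke 0 side 1 77 slope ang -0.02 offset at r60 7.0 centre ang -0.03
scene spoke 72 side -1 49 slope ang 0.21 offset at r60 -5.3 centre ang 1.60
scene spoke 144 side -1 150 slope ang 1.68 offset at r60 -5.9 centre ang 1.06
scene spoke 288 side 1 90 slope ang 0.97 offset at r60 5.3 centre ang -1.60
```

Emit:
move_arm(
  steps=[
    [0,-10,0,0,0,0],
    [0,-12,0,0,0,0],
    [0,-12,0,0,0,0],
    [0,-12,0,0,0,0],
    [0,-12,0,0,0,0],
    [0,-12,0,0,0,0],
    [0,0,0,0,0,0],
    [0,0,0,0,0,0],
    [0,0,0,0,0,0],
  ],
)

```text
time_s: 20.15
tcp_pos: [0.4958, 0.1004, 0.3166]
ee_rot: [[-0.166, 0.576, -0.8], [0.986, 0.096, -0.135], [-0.002, -0.812, -0.584]]
wrist_force: [-0.2, -0.3, -0.6]
gripper_width: 0.004
```

```bash
python3 st.py; python3 look.py 13 >/dev/null; python3 ang.py 13 0; python3 - <<'E'
from h import *
for n in("top","scene"):
    c=load(f"{n}13.npz"); c0=load(f"{n}0.npz")
    for th in(36,108,180,252,324): print(n,th,stemtest(c,th,o=O))
    # tyre centre before/after
    for cc in(c0,c):
        L,_,_=cloud(cc,o=O); L*=1000; r=np.hypot(L[:,1],L[:,2])
        m=(r>140)&(r<158)&(abs(L[:,0])<15)&(L[:,2]>0); A=np.c_[2*L[m][:,1:],np.ones(m.sum())];x=np.linalg.lstsq(A,(L[m][:,1:]**2).sum(1),rcond=None)[0];print(n,x[:2].round(2),np.median(L[m][:,0]).round(2))
c=load("scene13.npz")['image'];t=load("top13.npz")['image']
cv2.imwrite("pics/fin.png",np.hstack([cv2.resize(c[130:350,230:450],(400,400)),cv2.resize(t[160:320,220:380],(400,400))]))
E
```

```text
20.15 [-1.117 -0.366  0.626  2.244  0.637  0.673  0.879] local [-86.4  45.3 126.6]
tool in stand
 [[-0.001  0.584 -0.812]
 [ 1.    -0.001 -0.002]
 [-0.002 -0.812 -0.584]] F [-0.3 -0.2 -0.6]
top spoke 72 side -1 91 slope ang 1.52 offset at r60 -6.8 centre ang 0.16
top spoke 288 side 1 101 slope ang 2.35 offset at r60 6.4 centre ang -0.57
scene spoke 0 side 1 78 slope ang -0.04 offset at r60 6.3 centre ang -0.71
scene spoke 72 side -1 46 slope ang -0.39 offset at r60 -5.3 centre ang 1.65
scene spoke 144 side -1 154 slope ang 0.92 offset at r60 -5.3 centre ang 1.60
scene spoke 288 side 1 87 slope ang -1.82 offset at r60 6.3 centre ang -0.68
top 36 [-73, -73, -70, -69, -62, -58, -59]
top 108 [-54, -54, -58, -59, -60, -64, -66]
top 180 [-114, -117, -121, -122, -126, -130, -125]
top 252 [-48, -55, -56, -58, -60, -62, -66]
top 324 [-72, -77, -74, -69, -66, -64, -59]
top [1.48 2.17] -3.04
top [1.41 2.42] -3.2
scene 36 [-59, -54, -60, -54, -51, -51, -47]
scene 108 [42, 39, 45, -41, -31, -56, -62]
scene 180 [-49, -54, -55, -57, -60, -63, -56]
scene 252 [-89, -61, -63, -60, -67, -64, -72]
scene 324 [-45, 44, 52, 409, 418, -46, -37]
scene [-1.5   1.35] 2.33
scene [-1.52  1.12] 2.13
```

View pics/fin.png

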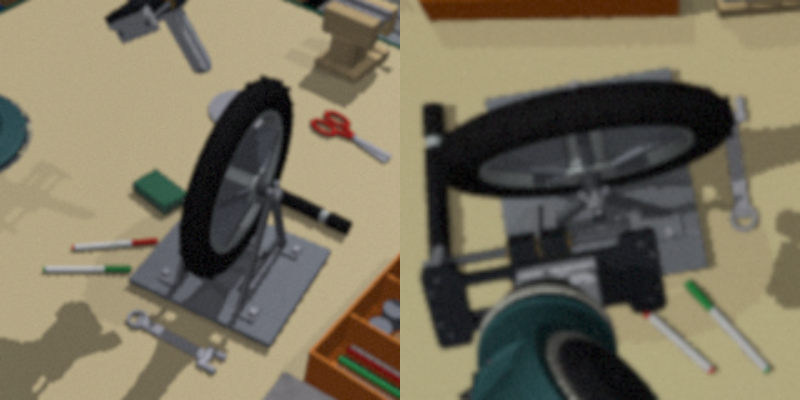

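```bash
python3 -c "
from rig import robot; print(robot.sign_off())"
```

```text
the job is handed in; nothing more can be done
None
```

The wheel now stands with the valve at the bottom, about 0.3° off straight up by my estimate, and the job is handed in. I pushed three spokes anticlockwise, one after another, from the robot side with the closed fingertip (about 200° in all), made a small final correction and backed the arm off. It took about 20 s; contact forces were about 5 N at most in the readings.

**What the last checks showed**
- **Angle:** single spoke fits scattered by about ±2°. The scene camera's fits to the two sides of the spokes disagreed by about 2°, so I used their average.
- **Valve position:** the valve cannot be seen directly at the bottom from either camera. I saw the stem early on (first at the upper right, then at 31° left of top), then counted the turn from there. The final depth check found no stem in the two openings it could see into; the bottom opening and the other two were hidden.
- **Stand and other items:** the tyre's centre is within 0.3 mm of where it started. The pens, tin, pump, spanner, scissors and discs look untouched in the last pictures, though the arm covers part of the top view. The glue gun was not in the last crops I viewed.

One early mistake: I first took the valve to be at the bottom or lower left, so my first push went in through the opening with the stem. By the geometry, the finger stayed more than 10 mm in front of the stem.

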